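Crack the seal of the dry box in the roller bay

ROBOT

A 6-joint arm with a two-finger parallel gripper is mounted at the origin on a cart in front of the work surface, level with it; the furniture and walls round the work are solid. World frame = base frame: x ahead of the robot, y to its left, z up, the work surface at z = 0. Lengths are in mm, angles in rad, forces in N, time in s.
With the tool pointing down it reaches from about 400 to 925 mm from the base axis. Payload 12.5 kg.
Tool frame: the origin (TCP) lies midway between the tips of the shut fingers; the grasp point (between the pads) lies 19 mm behind it; y points along the fingers, x is the direction in which the jaws open and shut, and the axes are right-handed (so a half turn about y gives the same grasp; the last joint's range is limited). The gripper opens to 95 mm and grips with 3 to 60 N. Pads are 20 mm wide; open, the fingers measure 119 mm over their backs; the gripper's body (75 mm by 180 mm) begins 59 mm behind the grasp point.
Start: joints at [1.18, 0.491, 1.559, -0, 1.092, -0.106], TCP at [175.586, 599.847, 214.661] pointing down, gripper open.
Joint ranges: [-3.1, 3.1], [-0.84, 2.19], [0.05, 2.79], [-1.13, 4.28], [0.06, 2.93], [-2.69, 2.69]. Speed limits (rad/s): [2.22, 2.22, 2.79, 3.14, 3.14, 3.14].

INTERFACE

Orientations are given as [roll, pitch, yaw] about the fixed x, y, z axes, in that order (R = Rz(yaw) Ry(pitch) Rx(roll)).
In Python, from cell import env, vision, job gives the robot as it stands.
- The arm moves only by the shell command python3 -m crank 'ROWS' [OPENING]. ROWS is JSON, a list of rows, each a list of 6 numbers: the shift along the tool's x, y, z in mm, then the turn, a rotation vector about the tool's x, y, z in degrees. In form: [[x, y, z, rx, ry, rz], ...]. A call has 1 to 5 rows; each row is the pose to reach, as a shift and turn from the pose measured when the call began, along the tool's axes at that moment; what a row does not reach only later rows make up. A row lasts 1/10 s, in which the tool goes at most 50 mm and 8.59 degrees, less where a joint would pass 70% of its speed; a pose out of reach is approached as far as the arm can. A call with a gripper value outside its range is refused whole. OPENING is the opening, from 0 (shut) to 1 (fully open), set as the call begins (- or left out, the last holds). The fingers move at their own pace and stop on an object; the grip force is fixed at half the most. Time passes only in rows, so rows that repeat a pose let the fingers close. It gives the time, the measured TCP pose, the force and the opening at its end, in the units of the state.
- env.state(): the state, without advancing time (a new reading comes with each control period).
- vision.read_camera(name): name is "scene" or "top" or "wrist"; returns (picture, depth): 400x640x3 uint8, blue, green, red; 400x640 float32, mm along the optical axis (not along the pixel's ray), 0 where there is no reading.
- vision.calibration(name): a dict with "vertical_fov" (degrees; the focal length in pixels is half the picture's height over the tangent of half this angle, whatever the lens; pixels are square), "cx", "cy" (the principal point, pixels), "pose" (4x4, takes a point from camera to world coordinates). Camera axes: x right, y down, z forward; pixel columns grow to the right and rows downward; lengths in mm; the calibration is good to about 2 mm. A picture is of the moment at which its call begins: read the wrist's pose just before it. calibration takes no time and is no camera call; for the wrist camera it gives the pose at the moment of the call.
- job.job_done(): hands the job in, once; it reports no verdict.
The state is a dict: "t": time; "joints": joint angles; "qvel": joint speeds; "tau": joint torques, N m; "eef_pos": TCP position; "tcp_rot": TCP orientation; "ft_force": force on the tool from outside, world axes, zero at the start; "moment": the same for the moment, N m; "opening": opening from 0.0 (shut) to 1.0 (fully open).
Only numpy, scipy, OpenCV 4.12 (cv2) and the standard library are available. Lean on these libraries where they do the work, as an engineer would, in place of code of your own. Each camera call takes 0.05 s, during which the arm holds its last target.

TASK

Push the closed dry box along the roller track fully home against the end stop of the bay, where the hold-down lips grip its base. Then lift the lid by its bar handle until the sticky rubber seal lets go, without flinging it open, and keep holding the lid ajar, about two centimetres at its front edge; finish while still holding it so, because it falls shut if let go. Leave the tape measure and the sanding block alone.

Things in the scene. Friction and masses are not known exactly. Their poses are not given: they have to be found in the camera images.
- track: Fixed aluminium roller track, 178 mm wide over the rails, 322 mm long. Origin on the bench; y = direction of travel (to the end stop, roughly to the robot's left), x across it, away from the robot. Free-turning rollers at y = -140..+140 mm, tops 30 mm above the bench. Rails 45 mm high at x = +/-85 mm guide the box with 3 mm play a side. The end stop, 75 mm high, has its rubber faces at y = 158 mm.
- bay (a point): Middle of the bay (track y = 22..158 mm), on top of the rollers, 30 mm above the bench; axes as the track's. The box is home when its centre is straight above (35 mm above) this point; its leading wall then touches the end stop. Steel lips on both rails, 71 to 85 mm from the middle, tops 46 mm above the bench, reach over the box's base flanges with 3 mm play and hold it down.
- dry_box: The loose grey plastic dry box with its hinged steel lid, 0.6 to 0.9 kg in all. Origin at the centre of its underside, axes as the track's. It stands on the rollers and starts 80 to 150 mm short of home, lid shut (lid top 112 mm above the bench). The rollers turn almost freely: a few newtons move it. Outside the bay nothing holds it down, and pulling the lid would lift or tip the box.
- box_center (a point): Centre of the box without its lid, 35 mm above its underside, 65 mm above the bench; axes as the track's. The box is 132 mm across the track (x), 136 mm along it (y), 70 mm high; at the bottom of the two sides along the rails are flanges 12 mm wide, 7 mm high.
- push_face (a point): Middle of the flat box wall that looks back along the track (box y = -68 mm), 85 mm above the bench. Pressing here along the track's +y, 70 to 95 mm above the bench, rolls the box to the bay.
- lid (a joint): Lid angle in rad, 0 shut. The near edge (robot's side), 141 mm from the hinge, rises: 0.14 is a 20 mm gap. The seal's pull peaks near 13 N at the handle bar as the lid starts to lift and dies away by 0.06; then about 2 N (weight and drag) remain and shut the lid when let go. A stay stops it at 0.4. The box itself first rises or tips up to 3 mm till the lips catch it.
- lid_bar (a point): Middle of the lid's handle: a round dark steel bar 12 mm thick along the box's y axis, 70 mm free between its two posts. Its centre is 28 mm above the lid's top, 140 mm above the bench when shut, and 24 mm in from the lid's near edge. It turns with the lid.
- lid_hinge (a point): Middle of the lid's hinge line, which runs along the box's y axis at the far side from the robot. With the lid shut, lid_bar lies 118 mm nearer the robot (box's -x) and 40 mm higher; opening turns lid_bar up about this line.
- tape_measure: Pocket tape measure, 62x81x33 mm, lying on the bench to the right; a bystander. Origin at its underside.
- sanding_block: Cork sanding block, 66x110x29 mm, lying on the bench to the left; a bystander. Origin at its underside.

How it is judged (in metres and radians):
On the way, in this order (a step that is already met when the one before it is completed fails the run):
1. the box is home in the bay with its lid still shut (y of box_center in the frame of bay between -0.008 and 0.008 m and x of box_center in the frame of bay between -0.012 and 0.012 m and z of box_center in the frame of bay below 0.045 m and angle between box_center's own z axis and vertical below 0.08 rad and value of joint lid below 0.01 rad), for 0.2 s.
2. the seal is broken and the lid ajar, the box still home (y of box_center in the frame of bay between -0.008 and 0.008 m and x of box_center in the frame of bay between -0.012 and 0.012 m and z of box_center in the frame of bay below 0.045 m and angle between box_center's own z axis and vertical below 0.08 rad and value of joint lid above 0.06 rad), for 0.2 s.
At the end, for the whole second after the job is handed in: The box stands home in the bay (centre within 8 mm of the bay point along the track, 12 mm across it, not lifted more than 10 mm, tilted less than 0.08 rad), the lid is open 0.07 to 0.27 rad (10 to 38 mm at its near edge) and still, and the fingers are holding it (more than 1 N) (y of box_center in the frame of bay between -0.008 and 0.008 m and x of box_center in the frame of bay between -0.012 and 0.012 m and z of box_center in the frame of bay below 0.045 m and angle between box_center's own z axis and vertical below 0.08 rad and value of joint lid between 0.07 and 0.27 rad and velocity of joint lid between -0.05 and 0.05 rad/s and contact force between dry_box and the fingers above 1 N and linear speed of dry_box below 0.02 m/s); the arm keeps its last pose, push and grip.
It fails at once if the lid is flung open beyond 0.35 rad (49 mm at the edge) (value of joint lid above 0.35 rad).
It fails at once if the lid is opened before the box is home in the bay (value of joint lid above 0.05 rad and y of box_center in the frame of bay below -0.012 m).
It fails at once if the tape measure is moved more than 30 mm (distance of tape_measure from where it was at the start of the episode above 0.03 m).
It fails at once if the sanding block is moved more than 30 mm (distance of sanding_block from where it was at the start of the episode above 0.03 m).
It also fails if it takes over 54 s, if anything falls off the work surface, if the arm or the gripper's body presses on something with over 40 N, if the wrist force passes 120 N, or if a joint passes its speed limit or range.

## Working session

There is one attempt and no reset: what is moved stays moved. The work goes in short steps, Python scripts to look and compute and a shell command to move; the robot and the scene stay as the last step left them, time stands still between calls to the robot, and variables do not carry over. Pictures are saved under pics/ and viewed, and the job is handed in when it is done.

```bash
ls; mkdir -p pics; python3 - <<'E'
from cell import env,vision
import cv2,numpy as np
s=env.state()
print({k:np.round(v,3).tolist() for k,v in s.items()})
for n in ["scene","top"]:
    p,d=vision.read_camera(n); cv2.imwrite(f"pics/{n}0.png",p); np.save(f"pics/{n}0.npy",d)
    c=vision.calibration(n); print(n,c)
E
```

```text
pics
{'t': 0.0, 'joints': [1.18, 0.492, 1.559, -0.0, 1.092, -0.106], 'qvel': [0.001, -0.001, 0.001, 0.002, -0.001, -0.001], 'tau': [-0.003, -61.264, -25.818, 0.069, 0.048, -0.0], 'eef_pos': [175.482, 599.599, 214.074], 'tcp_rot': [-1.571, 0.001, 1.286], 'ft_force': [0.625, -0.597, 0.672], 'moment': [0.017, -0.014, -0.024], 'opening': 0.999}
scene {'vertical_fov': 42.450779113311356, 'cx': 318.90007639089686, 'cy': 200.78752147552882, 'pose': array([[ 6.08295333e-01, -4.19809187e-01,  6.73600055e-01,
        -3.56856012e+02],
       [-7.93709934e-01, -3.20506502e-01,  5.17010757e-01,
        -8.27491125e+02],
       [-1.15266832e-03, -8.49138286e-01, -5.28169332e-01,
         8.01265621e+02],
       [ 0.00000000e+00,  0.00000000e+00,  0.00000000e+00,
         1.00000000e+00]])}
top {'vertical_fov': 52.677312675110166, 'cx': 314.89265573521743, 'cy': 204.08614911021203, 'pose': array([[ 2.17382443e-02, -9.93162854e-01,  1.14695225e-01,
         4.13012160e+02],
       [-9.99760793e-01, -2.13181668e-02,  4.88802375e-03,
        -1.27626094e+02],
       [-2.40951167e-03, -1.14774046e-01, -9.93388702e-01,
         1.39182940e+03],
       [ 0.00000000e+00,  0.00000000e+00,  0.00000000e+00,
         1.00000000e+00]])}
```

View pics/scene0.png

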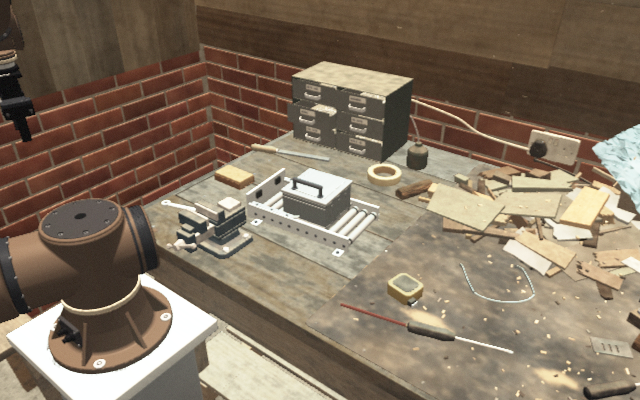

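View pics/top0.png

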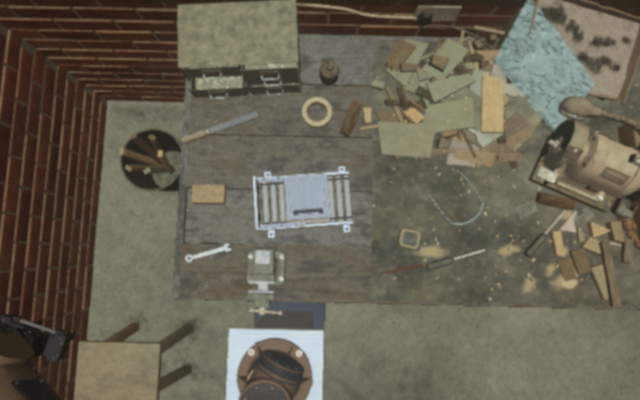

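```bash
cat > h.py <<'E'
import numpy as np,cv2
from cell import env,vision
def K(c,h=400):
    f=h/2/np.tan(np.radians(c['vertical_fov'])/2); return f,c['cx'],c['cy']
def ray(c,u,v):
    f,cx,cy=K(c); P=np.array(c['pose']); return P[:3,3],P[:3,:3]@np.array([(u-cx)/f,(v-cy)/f,1.])
def onplane(c,u,v,z):
    o,d=ray(c,u,v); return o+d*(z-o[2])/d[2]
def cloud(c,d):
    f,cx,cy=K(c); v,u=np.mgrid[:d.shape[0],:d.shape[1]]
    p=np.stack([(u-cx)/f*d,(v-cy)/f*d,d],-1); P=np.array(c['pose']); return p@P[:3,:3].T+P[:3,3]
def proj(c,p):
    f,cx,cy=K(c);P=np.array(c['pose']); q=P[:3,:3].T@(np.array(p)-P[:3,3]); return q[0]/q[2]*f+cx,q[1]/q[2]*f+cy
E
python3 - <<'E'
from h import *
for n,(x0,x1,y0,y1) in dict(scene=(150,420,120,270),top=(160,430,140,300)).items():
    p=cv2.imread(f"pics/{n}0.png"); q=cv2.resize(p[y0:y1,x0:x1],None,fx=2.9,fy=2.9,interpolation=cv2.INTER_CUBIC); cv2.imwrite(f"pics/{n}0z.png",q)
c=vision.calibration("top"); d=np.load("pics/top0.npy"); X=cloud(c,d)
z=X[...,2]
m=(abs(z-112)<12); m[:, :240]=0; m[:,380:]=0; m[:150]=0; m[240:]=0
n,l,st,ce=cv2.connectedComponentsWithStats(m.astype(np.uint8))
for i in range(1,n):
    if st[i,4]>100:
        q=X[l==i][:,:2].astype(np.float32); r=cv2.minAreaRect(q); print("lid",st[i],r, cv2.boxPoints(r).round(1).tolist(), np.median(z[l==i]))
for (u,v) in [(308,197),(208,194),(410,239),(265,265)]: print(u,v,X[v,u].round(1))
E
```

```text
lid [ 284  174   46   47 1819] ((584.696533203125, -93.40457153320312), (145.57261657714844, 139.84962463378906), 5.358151435852051) [[505.70001220703125, -30.600000381469727], [518.7999877929688, -169.8000030517578], [663.7000122070312, -156.1999969482422], [650.5999755859375, -17.0]] 111.46640872479611
308 197 [583.5 -98.7 109.1]
208 194 [597.2 244.2  28.4]
410 239 [ 458.9 -441.4   36. ]
265 265 [364.4  33.4  91.5]
```

```bash
sleep 1; ls pics
```

```text
scene0.npy
scene0.png
scene0z.png
top0.npy
top0.png
top0z.png
```

View pics/scene0z.png

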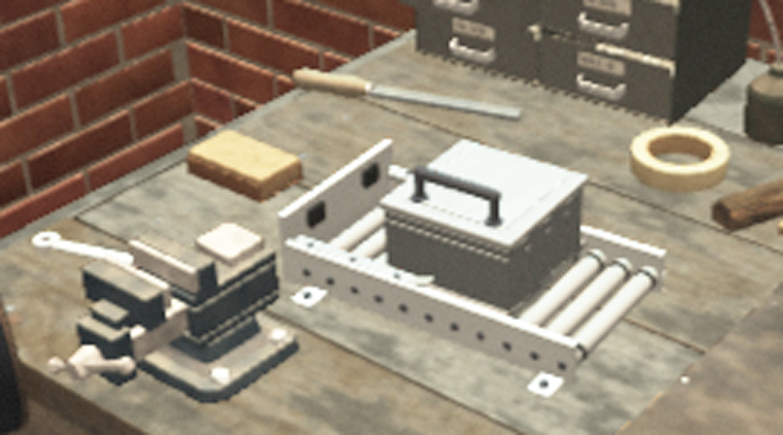

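View pics/top0z.png

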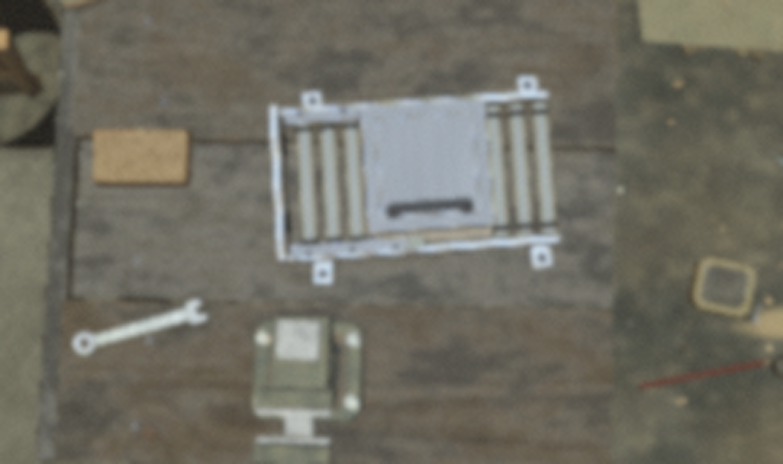

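```bash
python3 - <<'E'
from h import *
c=vision.calibration("top"); X=cloud(c,np.load("pics/top0.npy")); p=cv2.imread("pics/top0.png")
z=X[...,2]
# rails/stop: bright low-sat
hsv=cv2.cvtColor(p,cv2.COLOR_BGR2HSV)
m=((hsv[...,2]>150)&(hsv[...,1]<60)); m[:165]=0;m[240:]=0;m[:,:245]=0;m[:,360:]=0
print("stop z max pixels")
mm=(z>58)&(z<92); mm[:165]=0;mm[240:]=0;mm[:,:235]=0;mm[:,275:]=0
q=X[mm][:,:2].astype(np.float32); print(len(q),cv2.minAreaRect(q), np.median(q,0))
# sub-pixel-ish: bright ridge along rails, per column; rails top at z=45
g=p.max(2).astype(float)
for name,lo,hi in (("far",170,190),("near",218,240)):
    pts=[]
    for u in list(range(262,283))+list(range(333,348)):
        col=g[lo:hi,u]; k=col.argmax(); 
        w=np.clip(col-col.max()*.8,0,None); v=lo+(w*np.arange(hi-lo)).sum()/w.sum(); pts.append(onplane(c,u,v,45)[:2])
    pts=np.array(pts,np.float32); l=cv2.fitLine(pts,cv2.DIST_HUBER,0,.01,.01).ravel(); print(name,l, np.degrees(np.arctan2(-l[0]*np.sign(l[1]),abs(l[1]))))
# scene points
c=vision.calibration("scene")
def sp(u,v,z): return onplane(c,150+u/2.9-.33,120+v/2.9-.33,z).round(1)
for nm,u,v,zz in [("near rail R top outer",580,350,45),("near rail L top outer",288,240,45),("far rail R",664,256,45),("stop top near-left",279,213,75),("stop top far",390,141,75),("lid near L",384,201,112),("lid near R",501,240,112),("lid far R",586,180,112),("lid far L",461,140,112),("bar L",420,172,146),("bar R",495,190,146),("stop bottom near (0)",287,290,0)]: print(nm,sp(u,v,zz))
E
```

```text
stop z max pixels
185 ((564.4230346679688, 73.53485870361328), (175.4346923828125, 14.14266300201416), 5.201997756958008) [564.7819   75.11364]
far [ 1.1669222e-01 -9.9316812e-01  6.6349371e+02 -7.7350426e+01] 6.7012396
near [ 7.4983917e-02 -9.9718475e-01  4.9853574e+02 -9.1294510e+01] 4.3002977
near rail R top outer [ 506.7 -260.5   45. ]
near rail L top outer [483.4  61.4  45. ]
far rail R [ 677.  -238.7   45. ]
stop top near-left [479.7  66.4  75. ]
stop top far [651.9  76.8  75. ]
lid near L [510.1 -40.  112. ]
lid near R [ 521.4 -164.6  112. ]
lid far R [ 653. -164.  112.]
lid far L [644.  -22.9 112. ]
bar L [525.3 -71.  146. ]
bar R [ 540.5 -143.5  146. ]
stop bottom near (0) [467.4  51.7   0. ]
```

```bash
cat >> h.py <<'E'
from scipy.spatial.transform import Rotation as Ro
def rel(pos,yaw,tilt=0,s=None):
    s=s or env.state(); R=Ro.from_euler('xyz',s['tcp_rot'])
    G=Ro.from_euler('xyz',[-np.pi/2,0,yaw])*Ro.from_rotvec([np.radians(tilt),0,0])
    d=R.inv().apply(np.array(pos)-s['eef_pos']); w=np.degrees((R.inv()*G).as_rotvec())
    print("shift",d.round(1),"rot",w.round(2),"|d|",np.linalg.norm(d).round(1))
def st():
    s=env.state(); print({k:np.round(s[k],3).tolist() for k in ('t','eef_pos','tcp_rot','ft_force','opening')})
E
python3 -c "
from h import *
rel((400,420,214),1.286-.75);rel((591,-206,214),.092)"
```

```text
shift [-1.093e+02  2.000e-01 -2.659e+02] rot [ 2.000e-02  4.297e+01 -6.000e-02] |d| 287.5
shift [-656.4    0.7 -625.2] rot [ 3.000e-02  6.841e+01 -5.000e-02] |d| 906.5
```

```bash
python3 -m crank '[[-18,0,-44,0,8,0],[-36,0,-88,0,16,0],[-54,0,-132,0,24,0],[-72,0,-176,0,32,0],[-90,0,-220,0,40,0]]' 0; python3 -c "
from h import *
rel((591,-206,214),.092)"
```

```text
t: 0.6
eef_pos: [362.5, 450.0, 214.0]
tcp_rot: [-1.571, 0.001, 0.582]
ft_force: [0.7, 1.2, 0.2]
opening: 0.636
shift [-1.699e+02  6.000e-01 -6.736e+02] rot [ 0.05 28.09 -0.06] |d| 694.7
```

```bash
python3 -m crank '[[-12,0,-47,0,4,0],[-24,0,-94,0,8,0],[-36,0,-141,0,12,0],[-48,0,-188,0,16,0],[-60,0,-235,0,20,0]]' 0; python3 -c "
from h import *
rel((591,-206,214),.092)"
```

```text
t: 1.1
eef_pos: [441.8, 218.9, 214.1]
tcp_rot: [-1.572, 0.001, 0.231]
ft_force: [1.2, 1.4, 0.2]
opening: 0.215
shift [  48.1    0.6 -447.7] rot [ 0.06  7.94 -0.06] |d| 450.3
```

```bash
python3 -m crank '[[5,0,-48,0,2,0],[10,0,-96,0,4,0],[15,0,-144,0,6,0],[20,0,-192,0,8,0],[26,0,-240,0,8,0]]' 0; python3 - <<'E'
from h import *
rel((591,-206,214),.092)
c=vision.calibration("wrist"); p,d=vision.read_camera("wrist"); cv2.imwrite("pics/w1.png",p); np.save("pics/w1.npy",d); import pickle; pickle.dump(c,open("pics/w1.pkl","wb")); print(c)
E
```

```text
t: 1.6
eef_pos: [522.1, -10.8, 214.3]
tcp_rot: [-1.572, 0.001, 0.09]
ft_force: [0.9, -0.0, 0.2]
opening: 0.003
shift [  51.2    0.4 -200.5] rot [ 0.06 -0.14 -0.07] |d| 207.0
{'vertical_fov': 65.27177191419182, 'cx': 324.81354568432647, 'cy': 194.87331068701096, 'pose': array([[ 9.96030848e-01,  8.55020048e-02,  2.47377699e-02,
         5.14894929e+02],
       [ 8.90053101e-02, -9.54324957e-01, -2.85205069e-01,
         7.06718008e+01],
       [-7.77733993e-04,  2.86274840e-01, -9.58147228e-01,
         3.83898664e+02],
       [ 0.00000000e+00,  0.00000000e+00,  0.00000000e+00,
         1.00000000e+00]])}
```

View pics/w1.png

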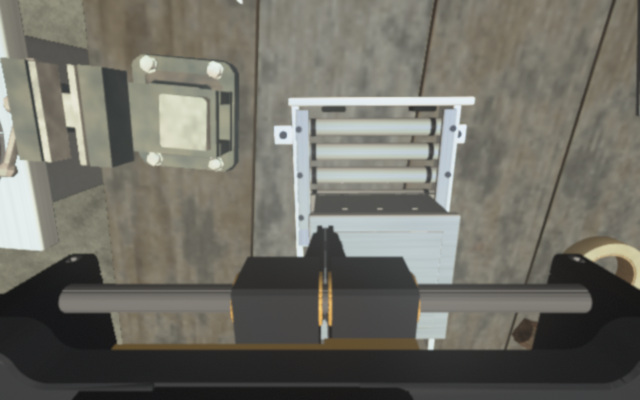

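```bash
python3 - <<'E'
from h import *
import pickle; c=pickle.load(open("pics/w1.pkl","rb"))
p=cv2.imread("pics/w1.png"); cv2.imwrite("pics/w1z.png",cv2.resize(p[85:260,265:485],None,fx=3.4,fy=3.4,interpolation=cv2.INTER_CUBIC))
E
```

```text
(no output)
```

View pics/w1z.png

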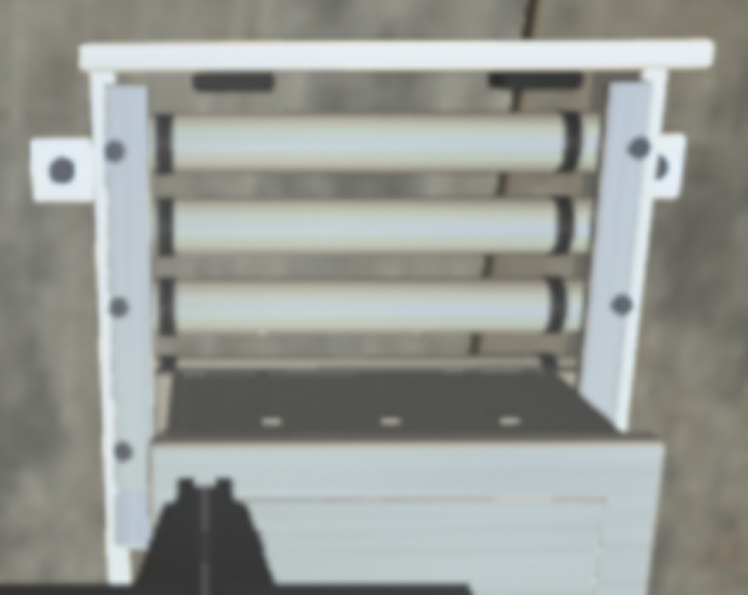

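```bash
python3 - <<'E'
from h import *
import pickle; c=pickle.load(open("pics/w1.pkl","rb"))
def sp(u,v,z): return onplane(c,265+u/3.4-.35,85+v/3.4-.35,z)
for a in (5.0,5.3):
  a=np.radians(a); ex=np.array([np.cos(a),np.sin(a)]); ey=np.array([-np.sin(a),np.cos(a)])
  for nm,u,v,z in [("stop front L",80,70,75),("stop front R",712,66,75),("stop back L",80,45,75),("stop back R",712,40,75),("railL outer a",92,100,45),("railL outer b",108,560,45),("railR outer a",665,100,45),("railR outer b",630,420,45),("lid fl",153,440,112),("lid fr",663,443,112)]:
    w=sp(u,v,z); print(nm,w[:2].round(1),"t %.1f s %.1f"%(w[:2]@ex,w[:2]@ey))
E
```

```text
stop front L [480.3  64.2] t 484.0 s 22.1
stop front R [656.  81.] t 660.6 s 23.5
stop back L [479.9  70.9] t 484.2 s 28.8
stop back R [654.4  87.8] t 659.6 s 30.4
railL outer a [481.1  55. ] t 484.0 s 12.9
railL outer b [ 495.9 -100.9] t 485.2 s -143.7
railR outer a [657.5  70.8] t 661.2 s 13.2
railR outer b [668.  -33.3] t 662.5 s -91.4
lid fl [509.6 -30. ] t 505.0 s -74.3
lid fr [648.  -18.4] t 643.9 s -74.9
stop front L [480.3  64.2] t 484.1 s 19.6
stop front R [656.  81.] t 660.7 s 20.1
stop back L [479.9  70.9] t 484.4 s 26.3
stop back R [654.4  87.8] t 659.8 s 27.0
railL outer a [481.1  55. ] t 484.1 s 10.3
railL outer b [ 495.9 -100.9] t 484.5 s -146.3
railR outer a [657.5  70.8] t 661.2 s 9.7
railR outer b [668.  -33.3] t 662.1 s -94.8
lid fl [509.6 -30. ] t 504.6 s -76.9
lid fr [648.  -18.4] t 643.5 s -78.2
```

```bash
cat >> h.py <<'E'
A=.0935
EX=np.array([np.cos(A),np.sin(A)]);EY=np.array([-np.sin(A),np.cos(A)])
def W(t,s,z): return np.r_[t*EX+s*EY,z]
def ts():
    s=env.state(); p=np.array(s['eef_pos']); print("TS t %.1f s %.1f z %.1f"%(p[:2]@EX,p[:2]@EY,p[2]),"F t %.1f s %.1f z %.1f"%(s['ft_force'][:2]@EX,s['ft_force'][:2]@EY,s['ft_force'][2]),"open",s['opening'],"time",round(s['t'],2))
E
python3 -c "
from h import *
ts();print(W(573,-255,214));rel(W(573,-255,214),A,12)"
```

```text
TS t 520.8 s -65.1 z 214.2 F t 0.5 s -4.5 z 0.1 open -0.0010228900591846303 time 1.65
[ 594.3049452  -200.38870255  214.        ]
shift [  53.2    0.8 -189.6] rot [12.17 -0.31  0.05] |d| 196.9
```

```bash
python3 -m crank '[[14,0,-47,3,0,0],[27,0,-95,6,0,0],[40,0,-142,9,0,0],[53,0,-190,12,0,0],[53,0,-190,12,0,0]]' 0; python3 -c "
from h import *
ts();rel(W(573,-255,84),A,12)"
```

```text
t: 2.15
eef_pos: [594.9, -206.5, 213.2]
tcp_rot: [-1.363, 0.0, 0.083]
ft_force: [-0.6, 0.0, -0.2]
opening: 0.008
TS t 573.0 s -261.2 z 213.2 F t -0.6 s 0.1 z -0.2 open 0.008138701535908864 time 2.15
shift [ -0.  127.7 -20.6] rot [ 0.1  -0.59  0.11] |d| 129.4
```

```bash
python3 -m crank '[[0,42,-9,0,-0.6,0],[0,84,-18,0,-0.6,0],[0,126,-26,0,-0.6,0],[0,126,-26,0,-0.6,0]]' 0; python3 - <<'E'
from h import *
ts();rel(W(573,-100,84),A,12)
p,d=vision.read_camera("scene"); cv2.imwrite("pics/s2.png",cv2.resize(p[120:270,200:420],None,fx=3.4,fy=3.4))
E
```

```text
t: 2.55
eef_pos: [592.3, -204.3, 79.6]
tcp_rot: [-1.358, 0.006, 0.094]
ft_force: [-0.4, -0.1, 0.0]
opening: 0.005
TS t 570.7 s -258.7 z 79.6 F t -0.4 s -0.1 z 0.0 open 0.0049832811071782905 time 2.55
shift [  2.3  29.2 156.1] rot [-0.19 -0.07 -0.33] |d| 158.8
```

View pics/s2.png

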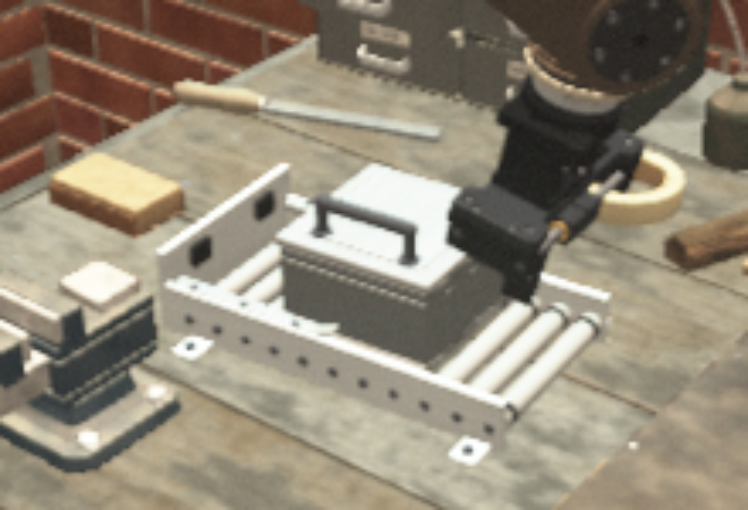

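```bash
python3 -m crank '[[0,2,10,0,0,0],[0,4,20,0,0,0],[0,6,30,0,0,0],[0,8,40,0,0,0],[0,10,49,0,0,0]]' 0; python3 -c "
from h import *
ts()"
```

```text
t: 3.1
eef_pos: [589.6, -154.5, 84.5]
tcp_rot: [-1.362, 0.0, 0.094]
ft_force: [1.4, -3.1, 1.2]
opening: 0.004
TS t 572.6 s -208.8 z 84.5 F t 1.1 s -3.2 z 1.2 open 0.0037746284491343334 time 3.1
```

```bash
python3 -m crank '[[0,2,10,0,0,0],[0,4,20,0,0,0],[0,6,30,0,0,0],[0,8,40,0,0,0],[0,10,49,0,0,0]]' 0; python3 -c "
from h import *
ts()"
```

```text
t: 3.6
eef_pos: [584.8, -103.8, 84.8]
tcp_rot: [-1.361, 0.0, 0.094]
ft_force: [0.7, -2.4, 1.2]
opening: 0.004
TS t 572.5 s -157.9 z 84.8 F t 0.4 s -2.4 z 1.2 open 0.003855125832726607 time 3.6
```

```bash
python3 -m crank '[[0,1,4,0,0,0],[0,2,8,0,0,0],[0,2.5,12,0,0,0],[0,3.5,16,0,0,0],[0,4,20,0,0,0]]' 0; python3 -c "
from h import *
ts()
p,d=vision.read_camera('wrist'); cv2.imwrite('pics/w3.png',p)"
```

```text
t: 4.1
eef_pos: [582.7, -83.3, 84.9]
tcp_rot: [-1.361, 0.001, 0.094]
ft_force: [-0.5, -0.9, -1.2]
opening: 0.009
TS t 572.4 s -137.4 z 84.9 F t -0.6 s -0.9 z -1.2 open 0.008799401384554834 time 4.1
```

View pics/w3.png

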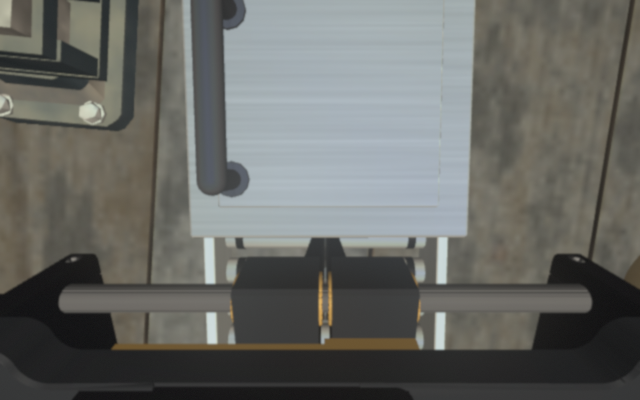

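Box is rolling correctly with the fingers behind its wall. Last few millimetres, in small steps.

```bash
python3 -m crank '[[0,0.4,2,0,0,0],[0,0.8,4,0,0,0],[0,1.2,6,0,0,0],[0,1.6,8,0,0,0],[0,1.6,8,0,0,0]]' 0; python3 -c "
from h import *
ts()"
```

```text
t: 4.65
eef_pos: [582.7, -80.1, 85.7]
tcp_rot: [-1.37, -0.002, 0.095]
ft_force: [-6.1, -35.9, 4.0]
opening: 0.005
TS t 572.7 s -134.2 z 85.7 F t -9.5 s -35.2 z 4.0 open 0.004619983877261891 time 4.65
```

```bash
python3 -m crank '[[0,0,0,0,0,0],[0,0,-2,0,0,0],[0,-1,-8,0,0,0],[0,-4,-25,0,0,0],[0,-8,-40,0,0,0]]' 0; python3 - <<'E'
from h import *
ts(); rel(W(573,-175,214),A,0)
for n in ["scene","top"]:
    p,d=vision.read_camera(n); cv2.imwrite(f"pics/{n}4.png",p); np.save(f"pics/{n}4.npy",d)
cv2.imwrite("pics/s4z.png",cv2.resize(cv2.imread("pics/scene4.png")[120:270,200:420],None,fx=3.4,fy=3.4))
E
```

```text
t: 5.15
eef_pos: [586.8, -121.8, 85.4]
tcp_rot: [-1.37, -0.002, 0.095]
ft_force: [0.7, 1.1, -0.8]
opening: 0.005
TS t 572.8 s -176.0 z 85.4 F t 0.8 s 1.1 z -0.8 open 0.005134061577148333 time 5.15
shift [   0.4 -125.8   26.7] rot [-11.51   0.12   0.1 ] |d| 128.6
```

View pics/s4z.png

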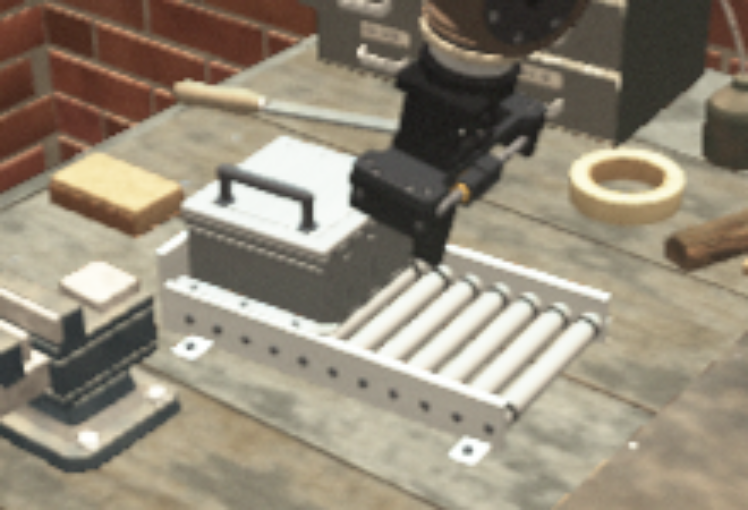

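```bash
python3 -m crank '[[0,-45,8,-3,0,0],[0,-90,15,-6,0,0],[0,-126,25,-11.5,0,0],[0,-126,25,-11.5,0,0]]' 0.5; python3 - <<'E'
from h import *
import pickle
ts()
c=vision.calibration("wrist"); p,d=vision.read_camera("wrist"); cv2.imwrite("pics/w5.png",p); np.save("pics/w5.npy",d); pickle.dump(c,open("pics/w5.pkl","wb"))
E
```

```text
t: 5.65
eef_pos: [588.2, -122.9, 219.3]
tcp_rot: [-1.577, -0.011, 0.094]
ft_force: [1.0, -0.7, -0.0]
opening: 0.282
TS t 574.2 s -177.3 z 219.3 F t 1.0 s -0.8 z -0.0 open 0.28153479074341764 time 5.65
```

View pics/w5.png

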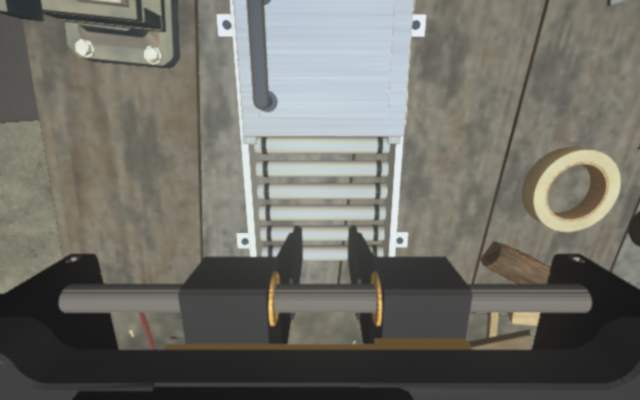

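```bash
python3 - <<'E'
from h import *
import pickle; c=pickle.load(open("pics/w5.pkl","rb")); p=cv2.imread("pics/w5.png"); g=p.max(2)
for v in (20,40,60,80,90):
    r=np.where(g[v,240:290]<110)[0]+240; r=r[(r>244)]
    w=onplane(c,r.mean(),v,141)[:2]; print(v,r.min(),r.max(),"t %.1f s %.1f"%(w@EX,w@EY))
for nm,u,v,z in [("bar end",264,109,140),("lid trailing L",244,137,112),("lid tr R",403,137,112)]:
    w=onplane(c,u,v,z)[:2]; print(nm,"t %.1f s %.1f"%(w@EX,w@EY))
c=vision.calibration("top"); X=cloud(c,np.load("pics/top4.npy")); z=X[...,2]
m=(abs(z-112)<10); m[:,:230]=0; m[:,330:]=0; m[:165]=0; m[240:]=0
q=X[m][:,:2]; print("lid4",np.median(q@EX),np.percentile(q@EY,[2,50,98]))
X0=cloud(c,np.load("pics/top0.npy")); m=(abs(X0[...,2]-112)<10); m[:,:230]=0; m[:,360:]=0; m[:165]=0; m[240:]=0
q=X0[m][:,:2]; print("lid0",np.median(q@EX),np.percentile(q@EY,[2,50,98]))
rel(W(529,-56,200),A,0)
E
```

```text
20 249 263 t 526.3 s -40.6
40 250 264 t 526.0 s -53.4
60 252 265 t 526.5 s -66.7
80 253 266 t 526.4 s -80.4
90 254 267 t 526.7 s -87.5
bar end t 528.4 s -101.3
lid trailing L t 504.7 s -125.6
lid tr R t 644.0 s -125.8
lid4 581.6154236838702 [-119.57098502  -47.74923966   13.2550428 ]
lid0 575.297137773308 [-214.77300685 -147.44156134  -80.35302498]
shift [-44.3  15.9 121.2] rot [0.13 0.05 0.4 ] |d| 130.0
```

```bash
python3 -m crank '[[-15,4,40,0,0,0.2],[-30,8,80,0,0,0.4],[-45.5,12,121,0,0,0.4],[-45.5,16,121,0,0,0.4]]' 0.5; python3 - <<'E'
from h import *
ts();rel(W(527.5,-56,121),A,0)
p,d=vision.read_camera("wrist"); cv2.imwrite("pics/w6.png",p)
E
```

```text
t: 6.1
eef_pos: [528.0, -3.4, 198.5]
tcp_rot: [-1.571, 0.004, 0.097]
ft_force: [0.1, -0.2, -0.2]
opening: 0.498
TS t 525.4 s -52.7 z 198.5 F t 0.1 s -0.2 z -0.2 open 0.49768863131115226 time 6.1
shift [ 2.4 77.5 -3.3] rot [-0.01  0.19 -0.2 ] |d| 77.6
```

View pics/w6.png

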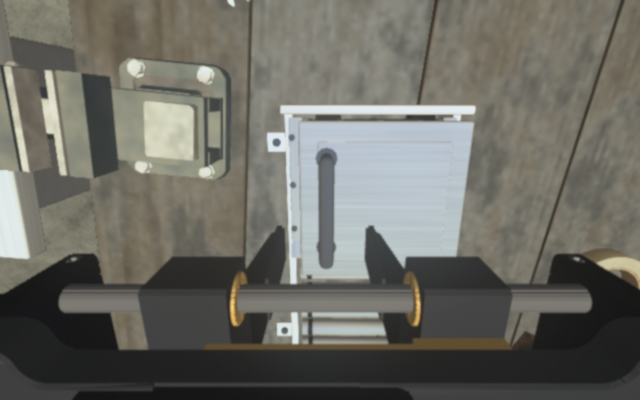

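```bash
python3 -m crank '[[1,25,-2,0,0,0],[2,48,-3,0,0,0],[2,65,-3,0,0,0],[2,77,-3,0,0,0],[2,77,-3,0,0,0]]' 0.5; python3 - <<'E'
from h import *
ts()
p,d=vision.read_camera("wrist"); cv2.imwrite("pics/w7.png",p)
p,d=vision.read_camera("scene"); cv2.imwrite("pics/s7.png",cv2.resize(p[120:270,200:420],None,fx=3.4,fy=3.4))
E
```

```text
t: 6.65
eef_pos: [530.8, -8.6, 119.3]
tcp_rot: [-1.57, 0.006, 0.096]
ft_force: [-0.6, 0.3, 0.3]
opening: 0.498
TS t 527.7 s -58.1 z 119.3 F t -0.6 s 0.3 z 0.3 open 0.4977534831286277 time 6.65
```

View pics/w7.png

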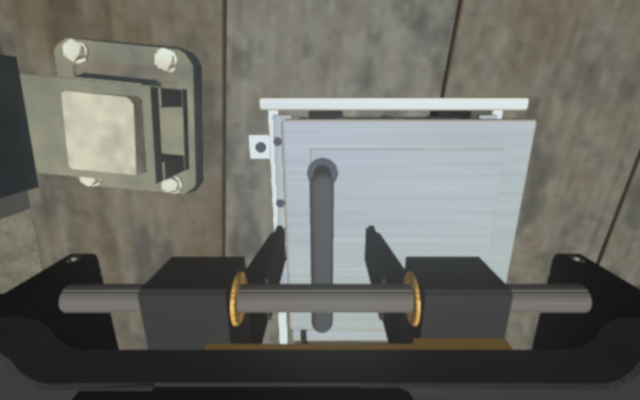

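View pics/s7.png

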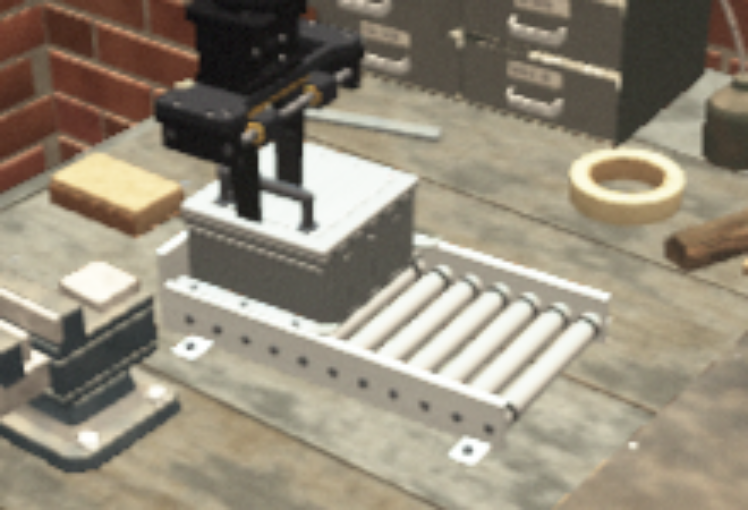

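```bash
python3 -m crank '[[-1.5,0,0,0,0,0],[-1.5,0,0,0,0,0],[-1.5,0,0,0,0,0],[-1.5,0,0,0,0,0],[-1.5,0,0,0,0,0]]' 0; python3 -c "
from h import *
ts()"
```

```text
t: 7.25
eef_pos: [530.0, -8.5, 121.3]
tcp_rot: [-1.571, 0.003, 0.096]
ft_force: [-8.6, -0.7, 6.9]
opening: 0.137
TS t 526.9 s -57.9 z 121.3 F t -8.7 s 0.1 z 6.9 open 0.1371322685176654 time 7.25
```

```bash
python3 -m crank '[[-1,0,0,0,0,0],[-1,0,0,0,0,0]]' 0; python3 -c "
from h import *
ts()"
```

```text
t: 7.45
eef_pos: [529.1, -8.6, 121.3]
tcp_rot: [-1.571, 0.003, 0.096]
ft_force: [2.0, 0.4, -0.9]
opening: 0.119
TS t 526.0 s -57.9 z 121.3 F t 2.1 s 0.2 z -0.9 open 0.1185315505862905 time 7.45
```

```bash
python3 -m crank '[[0,-1,0,0,0,0],[0.3,-2,0,0,0,0],[0.5,-3,0,0,0,0],[0.8,-4,0,0,0,0],[1,-5,0,0,0,0]]' 0; python3 -c "
from h import *
ts()"
```

```text
t: 7.95
eef_pos: [529.6, -8.5, 125.8]
tcp_rot: [-1.571, 0.005, 0.096]
ft_force: [0.4, -1.0, -10.3]
opening: 0.121
TS t 526.5 s -57.9 z 125.8 F t 0.3 s -1.0 z -10.3 open 0.12090265296617024 time 7.95
```

```bash
python3 -m crank '[[0.3,-1,0,0,0,0],[0.6,-2,0,0,0,0],[0.9,-3,0,0,0,0],[1.2,-4,0,0,0,0],[1.5,-5,0,0,0,0]]' 0; python3 -c "
from h import *
ts()"
```

```text
t: 8.45
eef_pos: [531.1, -8.3, 131.2]
tcp_rot: [-1.571, 0.004, 0.096]
ft_force: [-1.8, -2.6, -3.2]
opening: 0.121
TS t 528.0 s -57.9 z 131.2 F t -2.0 s -2.5 z -3.2 open 0.12056421000798367 time 8.45
```

```bash
python3 -m crank '[[0.5,-1.4,0,0,0,0],[1,-2.8,0,0,0,0],[1.5,-4.2,0,0,0,0],[2,-5.6,0,0,0,0],[2.4,-7,0,0,0,0]]' 0; python3 -m crank '[[0,0,0,0,0,0],[0,0,0,0,0,0],[0,0,0,0,0,0]]' 0; python3 - <<'E'
from h import *
ts()
p,d=vision.read_camera("scene"); cv2.imwrite("pics/s8.png",cv2.resize(p[120:270,200:420],None,fx=3.4,fy=3.4)); np.save("pics/s8.npy",d)
p,d2=vision.read_camera("top"); np.save("pics/t8.npy",d2)
ts()
for n,d in (("scene",d),("top",d2)):
    X=cloud(vision.calibration(n),d); t=X[...,:2]@EX; s=X[...,:2]@EY; z=X[...,2]
    m=(t>508)&(t<640)&(s>-122)&(s<10)&(z>100)&(z<140)
    if n=="scene": m&=(s<-90)
    P=np.polyfit(t[m],z[m],1)
    for _ in range(5):
        r=z[m]-np.polyval(P,t[m]); k=abs(r)<4; P=np.polyfit(t[m][k],z[m][k],1)
    print(n,m.sum(),k.sum(),"lid slope",P[0],"z at near/far",np.polyval(P,[505,645]))
E
```

```text
t: 8.95
eef_pos: [534.0, -8.0, 138.4]
tcp_rot: [-1.571, 0.004, 0.096]
ft_force: [1.2, -1.0, -5.4]
opening: 0.12
t: 9.25
eef_pos: [534.2, -8.1, 138.4]
tcp_rot: [-1.571, 0.003, 0.096]
ft_force: [1.5, -0.2, -3.7]
opening: 0.119
TS t 531.1 s -57.9 z 138.4 F t 1.5 s -0.3 z -3.7 open 0.11935057665007275 time 9.25
TS t 531.0 s -57.9 z 138.4 F t 0.1 s -1.1 z -2.7 open 0.11497768658561448 time 9.35
scene 252 227 lid slope -0.14773566097627122 z at near/far [132.16365107 111.48065853]
top 220 195 lid slope -0.1426285717005472 z at near/far [130.70973936 110.74173932]
```

View pics/s8.png

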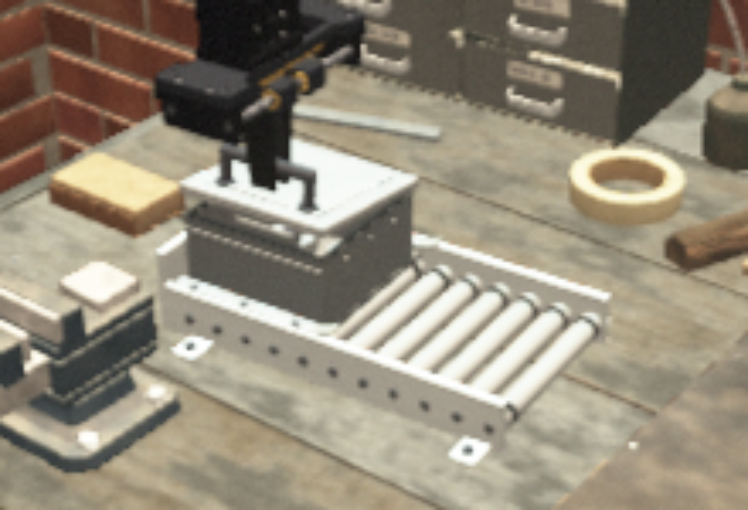

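```bash
python3 -c "
from h import *
from cell import job
ts(); print(job.job_done())"
```

```text
TS t 531.0 s -57.9 z 138.4 F t 0.1 s -1.1 z -2.7 open 0.11497768658561448 time 9.35
the job is handed in; nothing more can be done
None
```

The box is home against the end stop, and the job was handed in at 9.35 s with the gripper still holding the lid ajar.

- **Pushing home:** I pushed with the shut fingers on the rear wall until the wrist read about 35 N against the stop. Pictures afterwards showed the box against the stop with its lid shut.
- **Opening the lid:** I gripped the bar, with the fingers closing to 11 mm on the 12 mm bar. I lifted it about 17 mm in 1–1.4 mm steps. The pull read 10 N at the first check, then dropped to about 3 N as the seal let go.
- **Last checks:** The lid slope measured 0.148 from the scene camera's depth and 0.143 from the top camera's, a front gap of about 20 mm. The grip was holding steady with about 3 N of load. The gripper had not shifted along the track during the lift. I did not measure the box's position again after lifting.
- **Bystanders:** I never went near the tape measure or the sanding block. The block looked unmoved in the last picture. The tape measure was outside that crop, so I did not check it.

No check failed. In the first top picture the two rail fits disagreed (4.3° and 6.7°), so I took the track angle of about 5.3° from the wrist picture and the lid outline instead.

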